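# Weigh a bottle from the divided carton

## Robot

A 7-joint arm with a two-finger parallel gripper is mounted at the origin on a cart in front of the work surface, level with it; the furniture and walls round the work are solid. World frame = base frame: x ahead of the robot, y to its left, z up, the work surface at z = 0. Lengths are in m, angles in rad, forces in N, time in s.
With the tool pointing down it reaches from about 0.425 to 0.825 m from the base axis. Payload 3.6 kg.
Tool frame: the origin (TCP) lies where the fingers leave the gripper's body, on its centre line; the fingertips stand 73 mm ahead of it and the grasp point (between the pads) lies 54 mm ahead of it; x points along the fingers, y is the direction in which the jaws open and shut, and the axes are right-handed (so a half turn about x gives the same grasp; the last joint's range is limited). The gripper opens to 85 mm and grips with 20 to 120 N. Pads are 22 mm wide; open, the fingers measure 114 mm over their backs; the gripper's body (76 mm by 85 mm) begins 54 mm behind the grasp point. The pads swing forward as they close: fully open they stand 13 mm farther back than shut.
Start: joints at [1.139, 0.615, -0.013, 1.423, 0.008, 1.103, -0.04], TCP at [0.257, -0.597, 0.304] pointing down, gripper open.
Joint ranges: [-3.12, 3.12], [-0.3, 2.06], [-1.34, 1.32], [0.26, 2.42], [-1.36, 4.5], [0.01, 1.98], [-2.84, 2.84]. Speed limits (rad/s): [2.79, 2.79, 3.14, 3.14, 3.14, 3.14, 3.14].

## Interface

Orientations are given as a unit quaternion [x, y, z, w].
In Python, from station import arm, snapshot, camera_info, ticket gives the robot as it stands. Calls block until the motion is done:
- arm.movep(position, orientation): joint-space move of the TCP to a pose.
- arm.line_to(position, velocity=0.15, ori=None): straight line of the TCP; ori=None keeps the orientation; velocity is the mean speed in m/s.
- arm.move_j(angles): joint-space move.
- arm.move_gripper(opening, effort=None): opening from 0.0 (shut) to 1.0 (fully open); effort is the grip in N (None keeps the last); returns when the fingers have stopped.
- arm.pause(seconds).
- arm.ik(position, orientation): joint angles nearest the present ones, or None.
- snapshot(name): name is "scene" or "top" or "wrist"; returns the picture (420x560x3 uint8, blue, green, red); there is no depth.
- camera_info(name): a dict with "fx", "fy", "cx", "cy" (pixels), "dist_coeffs" ([k1, k2, p1, p2, k3] as OpenCV has them; the pictures are not rectified), "R" (3x3) and "t" (3): a world point X has camera coordinates R X + t; the wrist camera has in their place "T_tool_cam" (4x4, takes a point from camera to tool coordinates, whose origin is the TCP and whose axes are the tool frame's). Camera axes: x right, y down, z forward; pixel columns grow to the right and rows downward; lengths in m; the calibration is good to about 2 mm. A picture is of the moment at which its call begins: read the wrist's pose just before it. camera_info takes no time and is no camera call.
A pose or a line that the arm cannot do raises arm.MotionError and nothing moves.
- ticket.finish_job(): hands the job in, once; it reports no verdict.
Readings, each from a call of its own:
- arm.read_time(): time.
- arm.read_joint_positions(): joint angles.
- arm.read_dq(): joint speeds.
- arm.read_effort(): joint torques, N m.
- arm.read_tool_pos(): TCP position.
- arm.read_eef_rot(): TCP orientation.
- arm.read_ft_force(): force on the tool from outside, world axes, zero at the start.
- arm.read_wrist_torque(): the same for the moment, N m.
- arm.read_opening(): opening from 0.0 (shut) to 1.0 (fully open).
Only numpy, scipy, OpenCV 4.12 (cv2) and the standard library are available. Lean on these libraries where they do the work, as an engineer would, in place of code of your own. Each camera call takes 0.05 s, during which the arm holds its last target.

## Task

Lift the reagent bottle out of its cell in the tilted, divided carton and set it down gently, upright, in the middle of the balance's round pan (do not drop it). Let go of it, then push the tare button on the balance fully down and release it, with the bottle left standing on the pan. Leave the tall capped tubes in their cells.

Things in the scene. Friction and masses are not known exactly. Their poses are not given: they have to be found in the camera images.
- bottle_center (a point): Centre (47 mm above the foot) of the reagent bottle, the only bottle in the carton: clear, 49 mm across, 94 mm tall, 0.1-0.2 kg; black cap 30 mm across from 78 to 94 mm above the foot, sloping shoulder below it. z = its axis, foot to cap. Starts in one of the far row's cells, leaning 25 degrees toward the robot like the cell. Grip the cap along this axis, fingers closing along the carton's y.
- carton: Fixed open cardboard carton on a grey stand, tilted 25 degrees so that its open top faces up and toward the robot. Origin on the table under it; this frame is level: x ahead (uphill), y along the rows, z up. Outside 132 mm (uphill) x 268 (y) x 118 deep. 2 rows of 3 cells at y = -88, 0, 88 mm. Cells run along (-sin 25, 0, cos 25 deg) of this frame. Top edge 185 mm above the table.
- far_cell (a point): Centre of the floor of the middle cell of the far row (the other far cells lie 88 mm to either side along the carton's y). Each cell is 60 mm (uphill) x 84 mm (y) inside; walls, floor and dividers are 4 mm thick. Measured along the cell, dividers rise 94 mm and the outer walls 114 mm above this floor, so the cap of the bottle ends level with the divider tops.
- pan_center (a point): Centre of the upper face of the balance's round flat steel pan (120 mm across), 60 mm above the table. z up, x from the balance's front to its back (away from the robot), y across it. The balance is a fixed white box 220 (x) x 140 (y) x 45 mm; this point lies 40 mm behind its middle. The pan does not move.
- tare_top (a point): Centre of the top of the tare button, a round black push button 26 mm across, in a grey ring 42 mm across, at the front right of the balance (118 mm in front of and 36 mm to the right of the pan's centre); its top is about 69 mm above the table. This point moves down with the button.
- tare (a joint): Travel of the tare button in m: 0 up, 0.006 fully down. It springs back by itself; fully down takes about 4 N.
- tube_a_center (a point): Centre (half-way up) of a slim capped tube, 110 mm tall, body 28 mm, blue cap 34 mm; it stands loose and leaning in a cell of the far row, cap top some 15 mm above the divider tops. Leave it in its cell. z axis along the tube.
- tube_b_center (a point): The same kind of tube, in another cell of the far row; this one is held firmly in its cell.
- tube_c_center (a point): The same kind of tube, held firmly in the middle cell of the near row.

How it is judged:
On the way, in this order (a step that is already met when the one before it is completed fails the run):
1. the gripped bottle is lifted clear of the carton's dividers (z of bottle_center in the frame of carton above 0.2 m and contact force between the fingers and bottle above 0.5 N), for 0.1 s.
2. the bottle is set down on the pan while still held (horizontal distance between bottle_center and pan_center below 0.025 m and angle between bottle_center's own z axis and vertical below 0.1 rad and z of bottle_center in the frame of pan_center between 0.04 and 0.055 m and contact force between the fingers and bottle above 0.5 N and contact force between bottle and balance above 0.1 N), for 0.02 s.
3. the bottle stands on the pan, let go (horizontal distance between bottle_center and pan_center below 0.025 m and angle between bottle_center's own z axis and vertical below 0.1 rad and z of bottle_center in the frame of pan_center between 0.04 and 0.055 m and contact force between the fingers and bottle below 0.1 N), for 0.2 s.
4. the tare button is pushed fully down with the bottle standing on the pan (all of step 3 and value of joint tare above 0.0048 m), for 0.02 s.
At the end, for the whole second after the job is handed in: The bottle stands at rest and upright (within 0.1 rad) on the pan, its axis within 25 mm of the pan's centre, let go; the tare button is up again; the loose tube is within 50 mm of where it started (still in its cell) (all of step 3 and linear speed of bottle below 0.02 m/s and value of joint tare below 0.002 m and distance of tube_a_center from where it was at the start of the episode below 0.05 m); the robot touches nothing.
It fails at once if the bottle is laid over on its side (angle between bottle_center's own z axis and vertical above 1.1 rad).
It fails at once if the bottle is banged down on the balance (over 45 N) (contact force between bottle and balance above 45 N).
It fails at once if the loose tube is taken out of its cell (distance of tube_a_center from where it was at the start of the episode above 0.08 m).
It also fails if it takes over 53 s, if anything falls off the work surface, if the arm or the gripper's body presses on something with over 40 N, if the wrist force passes 120 N, or if a joint passes its speed limit or range.

## Working session

There is one attempt and no reset: what is moved stays moved. The work goes in short steps, each a Python script; the robot and the scene stay as the last script left them, time stands still between calls to the robot, and variables do not carry over. Pictures are saved under pics/ and viewed, and the job is handed in when it is done.

```bash
mkdir -p pics; ls
python3 - <<'E'
from station import arm, snapshot, camera_info
import cv2
for n in ["scene","top","wrist"]:
    cv2.imwrite(f"pics/{n}0.png",snapshot(n)); print(n,camera_info(n))
print(arm.read_tool_pos(),arm.read_eef_rot(),arm.read_time(),arm.read_opening(),arm.read_ft_force())
E
```

```text
pics
scene {'fx': 520.6894332037392, 'fy': 520.6894332037392, 'cx': 281.46679622591233, 'cy': 200.5116327965141, 'dist_coeffs': array([-0.16822368,  0.        ,  0.        ,  0.        ,  0.        ]), 'R': array([[-0.73524573, -0.67773651, -0.00932383],
       [-0.50961278,  0.56182089, -0.65165336],
       [ 0.4468876 , -0.47437381, -0.7584596 ]]), 't': array([0.26298158, 0.42727182, 0.60947992])}
top {'fx': 529.2423515099032, 'fy': 529.2423515099032, 'cx': 277.7394610018728, 'cy': 215.2222963180218, 'dist_coeffs': array([0.03295427, 0.        , 0.        , 0.        , 0.        ]), 'R': array([[ 0.0271452 , -0.99963063, -0.00132272],
       [-0.99848639, -0.02705077, -0.04788719],
       [ 0.04783372,  0.00262063, -0.99885187]]), 't': array([-0.17629211,  0.51871547,  1.1187499 ])}
wrist {'fx': 314.0484291372691, 'fy': 314.0484291372691, 'cx': 280.91225221643776, 'cy': 213.31426498034762, 'dist_coeffs': array([-0.04049912,  0.        ,  0.        ,  0.        ,  0.        ]), 'T_tool_cam': array([[ 3.15836417e-04, -3.22531490e-01,  9.46558682e-01,
        -7.03135273e-02],
       [ 9.99999949e-01,  5.28032530e-05, -3.15675821e-04,
        -6.94486150e-05],
       [ 5.18340152e-05,  9.46558733e-01,  3.22531490e-01,
        -8.39607268e-02],
       [ 0.00000000e+00,  0.00000000e+00,  0.00000000e+00,
         1.00000000e+00]])}
[ 0.25642261 -0.59679612  0.30297996] [-0.69245144 -0.14320989  0.69274614 -0.1417911 ] 0.15 1.0004412165586596 [-0.21603583 -0.0884502   0.30495921]
```

View pics/scene0.png

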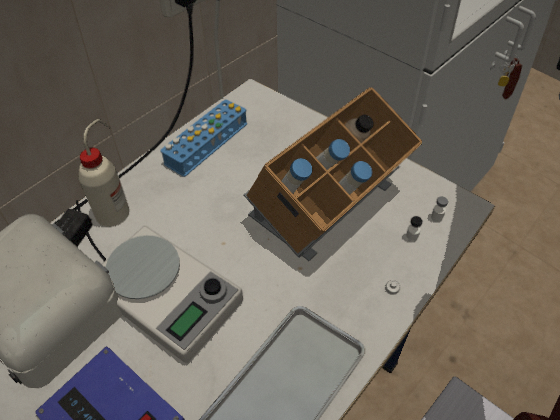

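View pics/top0.png

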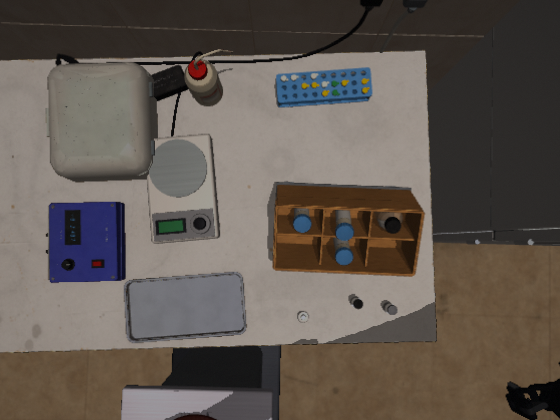

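View pics/wrist0.png

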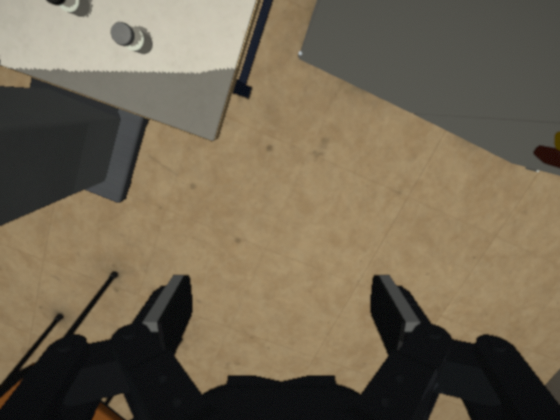

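The scene and top views show the bottle (black cap) in the far-right cell: about (365,124) in scene and (393,225) in top. The blue caps are the tubes. The balance is on the left, with its pan at about (178,167) and the tare button at about (200,224) in top. I'll enlarge these to measure.

Run:
```python
import cv2
s=cv2.imread("pics/scene0.png");t=cv2.imread("pics/top0.png")
def c(im,x,y,w,h,k,n): cv2.imwrite("pics/"+n,cv2.resize(im[y:y+h,x:x+w],None,fx=k,fy=k,interpolation=cv2.INTER_CUBIC))
c(t,265,175,170,110,4,"t_carton.png"); c(t,140,125,90,125,4,"t_bal.png"); c(s,240,80,190,185,3,"s_carton.png"); c(s,100,220,150,140,4,"s_bal.png")
```

```text
(no output)
```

View pics/t_carton.png

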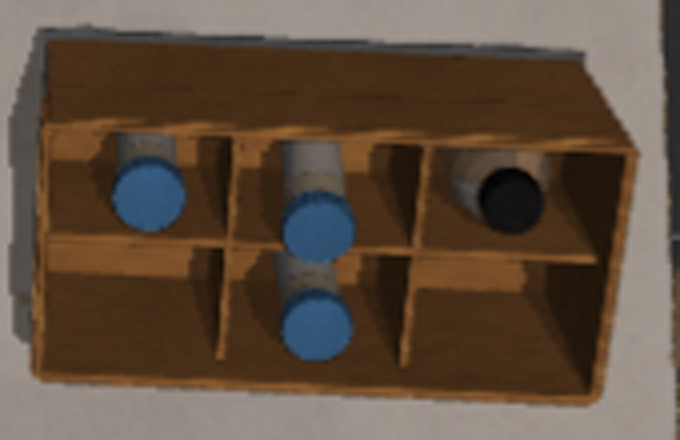

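View pics/t_bal.png

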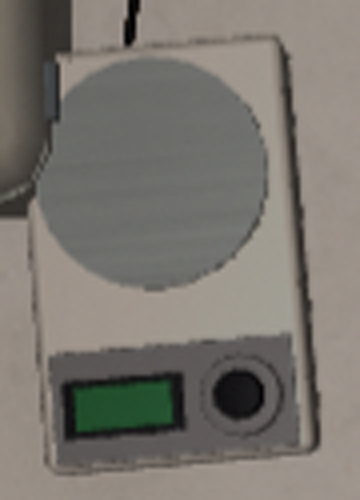

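View pics/s_carton.png

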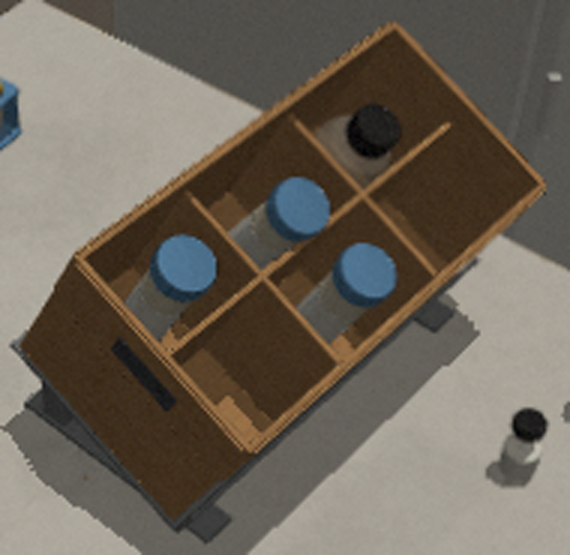

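View pics/s_bal.png

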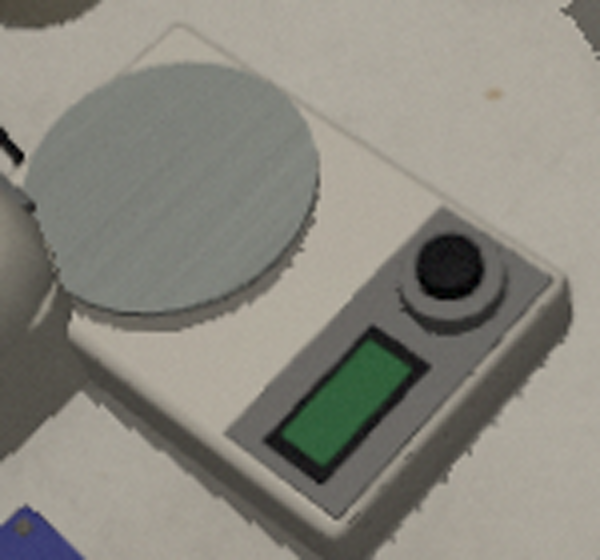

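```bash
cat > h.py <<'E'
import numpy as np, cv2
from scipy.optimize import least_squares
from scipy.spatial.transform import Rotation as Rn
from station import camera_info
CI={n:camera_info(n) for n in ["scene","top","wrist"]}
def K(n):
    c=CI[n]; return np.array([[c["fx"],0,c["cx"]],[0,c["fy"],c["cy"]],[0,0,1]])
def RT(n,tool=None):
    c=CI[n]
    if n!="wrist": return c["R"],c["t"]
    T=np.eye(4);T[:3,:3]=Rn.from_quat(tool[1]).as_matrix();T[:3,3]=tool[0]
    W=np.linalg.inv(T@c["T_tool_cam"]); return W[:3,:3],W[:3,3]
def proj(n,X,tool=None):
    R,t=RT(n,tool); return cv2.projectPoints(np.array(X,float).reshape(-1,1,3),cv2.Rodrigues(R)[0],t,K(n),CI[n]["dist_coeffs"])[0].reshape(-1,2)
def ray(n,p,tool=None):
    R,t=RT(n,tool); u=cv2.undistortPoints(np.array(p,float).reshape(1,1,2),K(n),CI[n]["dist_coeffs"]).reshape(2)
    d=R.T@np.array([u[0],u[1],1]); return -R.T@t,d/np.linalg.norm(d)
def atz(n,p,z,tool=None):
    o,d=ray(n,p,tool); return o+d*(z-o[2])/d[2]
def tri(obs):
    A=np.zeros((3,3));b=np.zeros(3);L=[]
    for o,d in obs:
        P=np.eye(3)-np.outer(d,d);A+=P;b+=P@o
    X=np.linalg.solve(A,b); return X,[np.linalg.norm(np.cross(X-o,d)) for o,d in obs]
t25=np.deg2rad(25)
def cR(yaw): return Rn.from_euler("z",yaw).as_matrix()@Rn.from_euler("y",-25,degrees=True).as_matrix()
E
cat > fit.py <<'E'
from h import *
top=lambda x,y,ox=265,oy=175,k=4:(x/k+ox-.375,y/k+oy-.375)
tp=np.array([top(44,124),top(636,150),top(598,404),top(36,380)])
sp=np.array([(78,255),(396,25),(545,186),(250,450)])/3+[240-.33,80-.33]
C=np.array([[66,134,0],[66,-134,0],[-66,-134,0],[-66,134,0]])/1e3
def f(p):
    X=C@cR(p[3]).T+p[:3]
    return np.r_[(proj("top",X)-tp).ravel(),(proj("scene",X)-sp).ravel()]
r=least_squares(f,[.6,-.25,.157,0]); print("rim centre",r.x[:3].round(4),"yaw",r.x[3].round(4)); print(r.fun.reshape(2,4,2).round(1).tolist())
R=cR(r.x[3]); X=C@R.T+r.x[:3]; print(X.round(3).tolist())
q=[ray("top",top(511,202)),ray("scene",(375/3+239.67,124/3+79.67))]
c,e=tri(q); print("cap",c,e,"carton tilted",R.T@(c-r.x[:3]))
for n,P in [("mid",(319,228)),("left",(149,195)),("near",(317,327))]:
    pass
for n,P,S in [("pan",(153,173.5),(172,188)),("btn",(240,394),(450,265))]:
    q=[ray("top",top(*P,140,125)),ray("scene",(S[0]/4+99.63,S[1]/4+219.63))]
    z={"pan":.06,"btn":.069}[n]
    print(n,*tri(q),atz("top",top(*P,140,125),z),atz("scene",(S[0]/4+99.63,S[1]/4+219.63),z))
E
python3 fit.py
```

```text
rim centre [ 0.4723 -0.2914  0.1549] yaw -0.0165
[[[0.1, -1.0], [0.0, -1.1], [-0.4, -0.3], [-0.5, -0.6]], [[-0.3, 0.6], [0.5, -1.2], [1.7, -0.0], [0.8, 1.3]]]
[[0.534, -0.158, 0.183], [0.53, -0.426, 0.183], [0.41, -0.424, 0.127], [0.415, -0.156, 0.127]]
cap [ 0.5047475  -0.37722751  0.14868459] [np.float64(0.0009075551897536551), np.float64(0.0009075551897536311)] carton tilted [ 0.02803047 -0.0852633  -0.01995057]
pan [0.61398197 0.04733563 0.05399263] [np.float64(0.0010585686242754837), np.float64(0.0010585686242756455)] [0.61250373 0.04532103 0.06      ] [0.61064966 0.04963441 0.06      ]
btn [ 0.50130874 -0.0024696   0.06174486] [np.float64(0.0012027104919779788), np.float64(0.0012027104919780116)] [ 0.50026681 -0.00443825  0.069     ] [0.49834747 0.00077633 0.069     ]
```

The carton fit agrees with the given sizes: residuals are about 1 px, the rim top is at 0.183 against 0.185, and the cap's height in the cell matches at -20 mm. The pan-to-button distance is 122.5 mm against 123.4. Next I'll check IK for a hover above the bottle, and the height of the grey box beside the pan.

Run:
```python
from h import *
from station import arm
print(Rn.from_quat(arm.read_eef_rot()).as_matrix().round(2).tolist())
R=cR(-.0165); a=R[:,2]; cap=np.array([.5047,-.3772,.150])
for s in (1,-1):
    x=-a; y=s*R[:,1]; M=np.c_[x,y,np.cross(x,y)]; q=Rn.from_matrix(M).as_quat()
    for d in (.061,.17):
        p=cap+a*d; print(s,d,p.round(3),q.round(4).tolist(),arm.ik(p,q))
pan=np.array([.6116,.0475,.06])
for th in range(0,360,30):
    x=np.array([0,0,-1.]); y=np.array([np.cos(np.deg2rad(th)),np.sin(np.deg2rad(th)),0]); q=Rn.from_matrix(np.c_[x,y,np.cross(x,y)]).as_quat()
    j=arm.ik(pan+[0,0,.16],q); print(th, None if j is None else np.round(j,2))
```

```text
[[-0.0, 0.39, -0.92], [0.0, -0.92, -0.39], [-1.0, -0.0, 0.0]]
1 0.061 [ 0.479 -0.377  0.205] [0.0044, 0.5373, -0.007, 0.8434] [ 1.2310159   0.71768885 -0.79205827  1.87926092  0.61040449  0.40356954
  1.69543074]
1 0.17 [ 0.433 -0.376  0.304] [0.0044, 0.5373, -0.007, 0.8434] [ 1.40655833  0.56026515 -0.93076911  1.85617417  0.35452514  0.57789413
  1.93000571]
-1 0.061 [ 0.479 -0.377  0.205] [0.8434, -0.007, -0.5373, -0.0044] [ 0.88938386  0.60203853 -0.23023818  1.88925111 -0.43613631  0.35553151
 -0.47991874]
-1 0.17 [ 0.433 -0.376  0.304] [0.8434, -0.007, -0.5373, -0.0044] [ 0.91823999  0.41716723 -0.16934513  1.86978759 -0.42374206  0.57753463
 -0.48888526]
0 [ 0.12  0.67 -0.4   1.63  0.31  0.9  -0.39]
30 [ 0.19  0.7  -0.52  1.62  0.41  0.93  0.05]
60 [ 0.26  0.72 -0.64  1.62  0.5   0.97  0.49]
90 [ 0.32  0.76 -0.76  1.62  0.59  1.01  0.94]
120 [ 0.48  0.92 -1.15  1.62  0.88  1.21  1.23]
150 [ 0.48  0.92 -1.15  1.62  0.88  1.21  1.75]
180 [ 0.48  0.92 -1.15  1.62  0.88  1.21  2.28]
210 [-0.28  0.66  0.27  1.64 -0.22  0.87 -2.54]
240 [-0.18  0.65  0.12  1.64 -0.09  0.86 -2.12]
270 [-0.11  0.64 -0.01  1.63  0.01  0.86 -1.69]
300 [-0.03  0.65 -0.14  1.63  0.11  0.87 -1.26]
330 [ 0.05  0.66 -0.27  1.63  0.21  0.88 -0.83]
```

Run:
```python
from h import *
for s in [(112,270),(105,262),(112,280),(100,255)]:
  for t in [(154,165),(154,130),(150,175)]:
    print(s,t,*[np.round(v,3) for v in tri([ray("scene",s),ray("top",t)])])
```

```text
(112, 270) (154, 165) [0.616 0.091 0.091] [0.005 0.005]
(112, 270) (154, 130) [0.685 0.092 0.021] [0.018 0.018]
(112, 270) (150, 175) [0.594 0.094 0.117] [0.008 0.008]
(105, 262) (154, 165) [0.616 0.09  0.112] [0.01 0.01]
(105, 262) (154, 130) [0.685 0.091 0.044] [0.012 0.012]
(105, 262) (150, 175) [0.595 0.093 0.137] [0.012 0.012]
(112, 280) (154, 165) [0.619 0.097 0.065] [0.004 0.004]
(112, 280) (154, 130) [ 0.691  0.099 -0.009] [0.019 0.019]
(112, 280) (150, 175) [0.597 0.1   0.094] [0.007 0.007]
(100, 255) (154, 165) [0.616 0.089 0.13 ] [0.013 0.013]
(100, 255) (154, 130) [0.684 0.09  0.063] [0.007 0.007]
(100, 255) (150, 175) [0.594 0.092 0.154] [0.016 0.016]
```

```bash
cat >> h.py <<'E'
def gq(yaw=-.0165):
    R=cR(yaw); x=-R[:,2]; y=-R[:,1]; return Rn.from_matrix(np.c_[x,y,np.cross(x,y)]).as_quat()
E
python3 - <<'E'
from h import *
from station import arm,snapshot
R=cR(-.0165); a=R[:,2]; cap=np.array([.5047,-.3772,.150])
arm.movep(cap+a*.17,gq()); arm.move_gripper(0.5); arm.pause(.2)
T=(arm.read_tool_pos(),arm.read_eef_rot()); im=snapshot("wrist"); cv2.imwrite("pics/w1.png",im)
np.savez("w1.npz",p=T[0],q=T[1]); print(T,arm.read_opening(),arm.read_time())
print(proj("wrist",[cap],T))
E
```

```text
(array([ 0.4328659 , -0.37598031,  0.30406333]), array([ 0.84335145, -0.00690889, -0.5373    , -0.00439341])) 0.501097856841718 2.0333
[[281.14770386 215.72974747]]
```

View pics/w1.png

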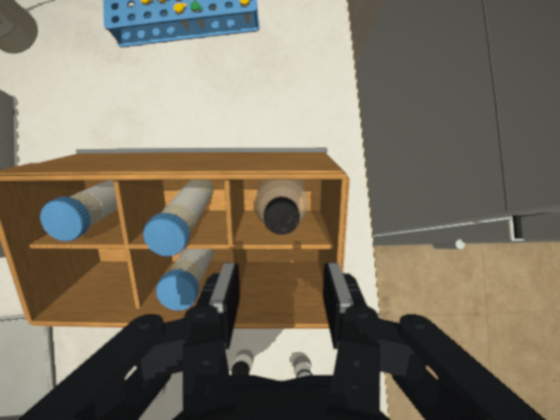

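The wrist view puts the cap at (282,215), against a prediction of (281,216), so the estimate holds. I'll close to a narrower opening, go nearer along the axis and look again.

Run:
```python
from h import *
from station import arm,snapshot
R=cR(-.0165); a=R[:,2]; cap=np.array([.5047,-.3772,.150])
arm.move_gripper(0.45); arm.line_to(cap+a*.105,0.15); arm.pause(.2)
T=(arm.read_tool_pos(),arm.read_eef_rot()); im=snapshot("wrist"); cv2.imwrite("pics/w2.png",im)
np.savez("w2.npz",p=T[0],q=T[1]); print(T,arm.read_opening(),arm.read_time())
print(proj("wrist",[cap],T))
cv2.imwrite("pics/w2c.png",cv2.resize(im[140:380,180:400],None,fx=2.5,fy=2.5,interpolation=cv2.INTER_CUBIC))
im=cv2.imread("pics/w1.png");cv2.imwrite("pics/w1c.png",cv2.resize(im[140:340,180:400],None,fx=3,fy=3,interpolation=cv2.INTER_CUBIC))
```

```text
(array([ 0.46028382, -0.37701773,  0.24636568]), array([ 0.84372651, -0.00773996, -0.53670337, -0.00389422])) 0.4514203745673696 3.0917
[[280.47819578 250.88940357]]
```

View pics/w2c.png

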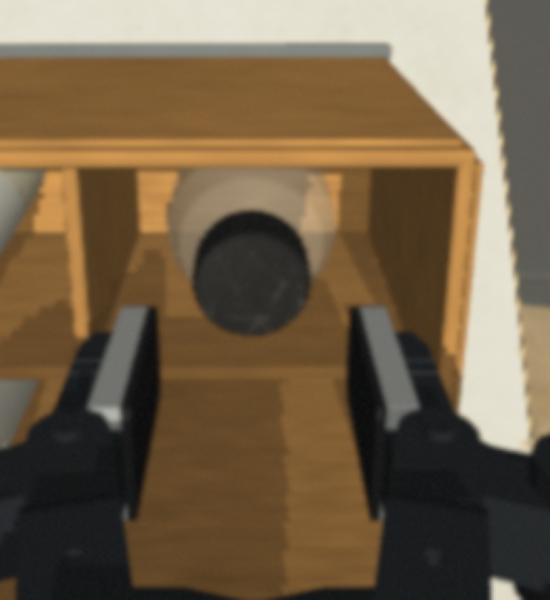

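View pics/w1c.png

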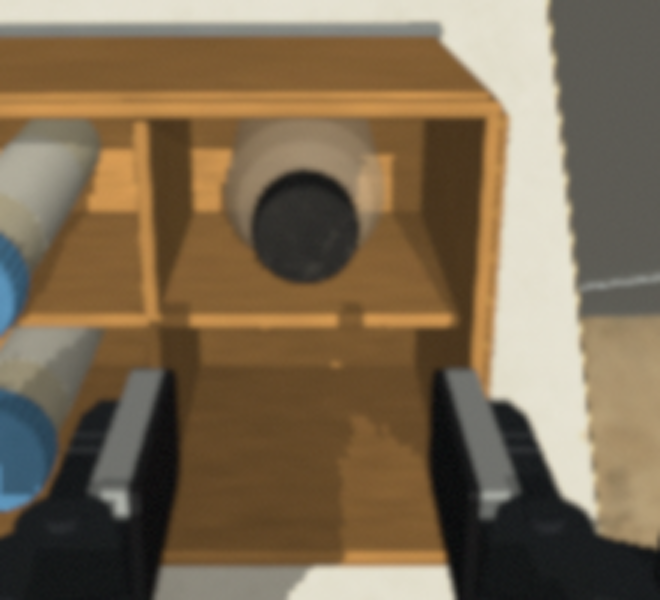

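The cap's top is at about (280,250.5), against a predicted (280.5,250.9). Both fingers fit between the divider and the wall with room to spare. I'll descend, grip, and lift along the cell axis.

Run:
```python
from h import *
from station import arm,snapshot
R=cR(-.0165); a=R[:,2]; cap=np.array([.5047,-.3772,.150])
f0=arm.read_ft_force()
arm.line_to(cap+a*.056,0.08,gq()); print("F",arm.read_ft_force()-f0)
arm.move_gripper(0.0,40); arm.pause(.2); print("open",arm.read_opening(),"F",arm.read_ft_force()-f0, arm.read_tool_pos()-cap-a*.056)
cv2.imwrite("pics/w3.png",snapshot("wrist"))
print(arm.read_time())
```

```text
F [ 0.2038589  -0.69446579 -0.13207729]
open 0.331866622450859 F [-1.92637732 -1.70149277  2.89571345] [ 4.80346373e-05 -2.77321133e-04  5.09502822e-04]
4.3417
```

View pics/w3.png

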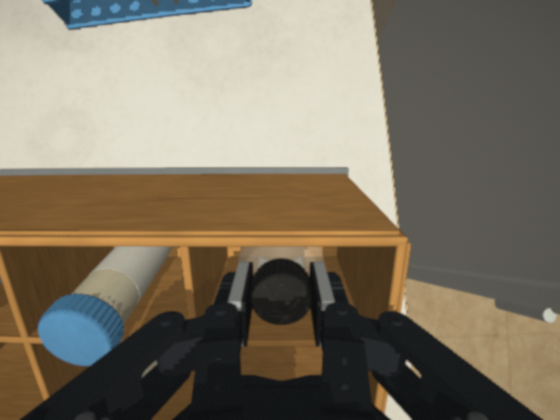

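Run:
```python
from h import *
from station import arm,snapshot
R=cR(-.0165); a=R[:,2]; cap=np.array([.5047,-.3772,.150])
arm.line_to(cap+a*.216,0.12); arm.pause(.2); print("open",arm.read_opening(),arm.read_ft_force())
th=np.deg2rad(310); y=np.array([np.cos(th),np.sin(th),0]); x=np.array([0,0,-1.]); q=Rn.from_matrix(np.c_[x,y,np.cross(x,y)]).as_quat()
arm.line_to([.50,-.28,.42],0.2,q)
arm.line_to([.6116,.0475,.38],0.25,q); arm.pause(.3)
T=(arm.read_tool_pos(),arm.read_eef_rot()); print(T,arm.read_opening(),arm.read_ft_force())
for n in ("wrist","scene","top"): cv2.imwrite(f"pics/{n}4.png",snapshot(n))
np.savez("w4.npz",p=T[0],q=T[1]); print(arm.read_time())
```

```text
open 0.33638193639349717 [-0.2097987  -0.44843832 -1.79053755]
(array([0.61155811, 0.04681658, 0.38016565]), array([ 0.664637  ,  0.24139964, -0.66455226,  0.24156605])) 0.3311754195579636 [-0.09445718  0.18261397 -2.55319915]
9.0
```

View pics/wrist4.png

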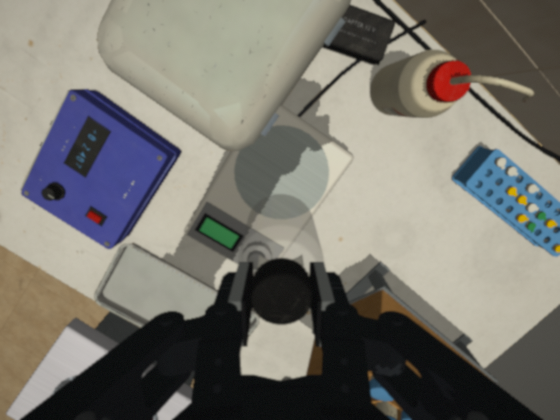

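View pics/scene4.png

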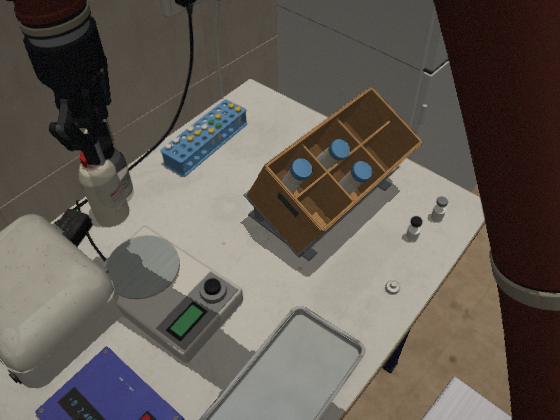

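View pics/top4.png

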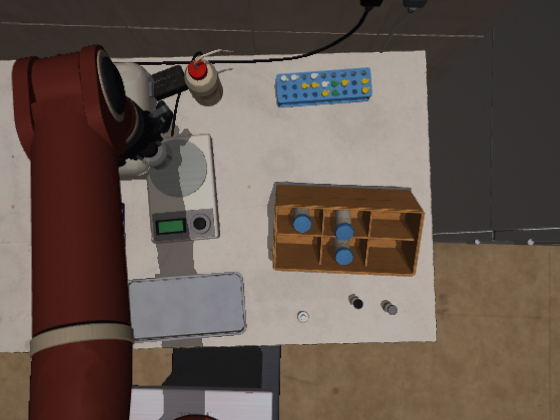

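The bottle is held upright above the balance, and the tubes are undisturbed. In the wrist view the pan's centre is at about (281.5,171). I'll check that point, and the nearby box's height, by calculation.

Run:
```python
from h import *
d=np.load("w4.npz");T=(d["p"],d["q"])
im=cv2.imread("pics/wrist4.png");cv2.imwrite("pics/w4c.png",cv2.resize(im[80:280,170:370],None,fx=3,fy=3,interpolation=cv2.INTER_CUBIC))
for p in [(281.5,171),(281.5,173)]: print(atz("wrist",p,.06,T))
th=np.linspace(0,6.28,13)
print(proj("wrist",[[.6116+.06*np.cos(t),.0475+.06*np.sin(t),.06] for t in th],T).round().tolist())
print(proj("wrist",[[.4993,-.0018,.069]],T))
for p in [(150,172),(152,168),(147,175),(140,177)]: print(tri([ray("wrist",(233,148),T),ray("top",p)]))
```

```text
[0.61757732 0.0507271  0.06      ]
[0.6156249  0.04909067 0.06      ]
[[312.0, 139.0], [289.0, 128.0], [263.0, 130.0], [243.0, 145.0], [233.0, 168.0], [237.0, 192.0], [251.0, 211.0], [273.0, 220.0], [296.0, 218.0], [316.0, 205.0], [327.0, 184.0], [326.0, 160.0], [312.0, 139.0]]
[[255.20912158 263.00315623]]
(array([0.60154923, 0.11075029, 0.04443793]), [np.float64(0.0056666903477139595), np.float64(0.005666690347713828)])
(array([0.60629165, 0.10693429, 0.05835454]), [np.float64(0.009534908581983704), np.float64(0.009534908581983623)])
(array([0.59802648, 0.11450622, 0.03872775]), [np.float64(0.001408308809328337), np.float64(0.0014083088093283628)])
(array([0.59605674, 0.11971514, 0.0511946 ]), [np.float64(0.005666580252473182), np.float64(0.005666580252473292)])
```

View pics/w4c.png

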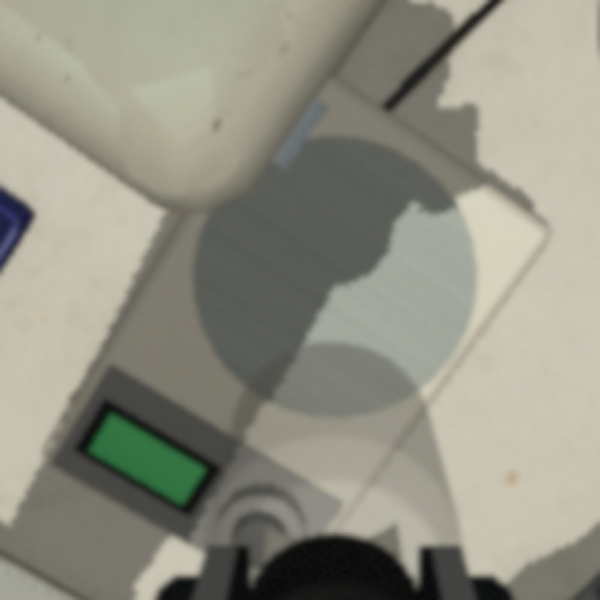

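Run:
```python
from h import *
from station import arm,snapshot
P=np.array([.6132,.0483])
arm.line_to([*P,.26],.12); arm.line_to([*P,.222],.06); arm.pause(.3)
f0=np.mean([arm.read_ft_force() for _ in range(3)],0); print(f0)
z=.222
while z>.200:
    z-=.001; arm.line_to([*P,z],.02); arm.pause(.05)
    f=arm.read_ft_force()-f0
    print(round(z,4),arm.read_tool_pos()[2].round(4),f.round(2))
    if f[2]>1.5: break
T=(arm.read_tool_pos(),arm.read_eef_rot())
for n in ("wrist","scene"): cv2.imwrite(f"pics/{n}5.png",snapshot(n))
np.savez("w5.npz",p=T[0],q=T[1]);print(T,arm.read_time())
im=cv2.imread("pics/scene5.png");cv2.imwrite("pics/s5c.png",cv2.resize(im[130:360,20:260],None,fx=2.5,fy=2.5))
```

```text
[-0.15608156 -0.62810015 -1.59998223]
0.221 0.221 [-0.09  1.1  -0.11]
0.22 0.2199 [-0.35  0.62  0.01]
0.219 0.2189 [-0.27  0.6   0.2 ]
0.218 0.2179 [0.25 0.36 0.24]
0.217 0.217 [ 0.51  0.07 -0.26]
0.216 0.216 [-0.52 -0.11  0.19]
0.215 0.2149 [ 0.38  1.22 -0.18]
0.214 0.214 [-0.31  0.87  0.25]
0.213 0.213 [0.56 1.49 0.02]
0.212 0.2119 [0.32 0.48 0.06]
0.211 0.211 [-0.14  0.89 -0.42]
0.21 0.21 [0.24 0.27 0.23]
0.209 0.2097 [0.24 1.69 3.98]
(array([0.61357743, 0.04862079, 0.2097301 ]), array([ 0.66496327,  0.24188346, -0.66391863,  0.24192622])) 15.2333
```

View pics/s5c.png

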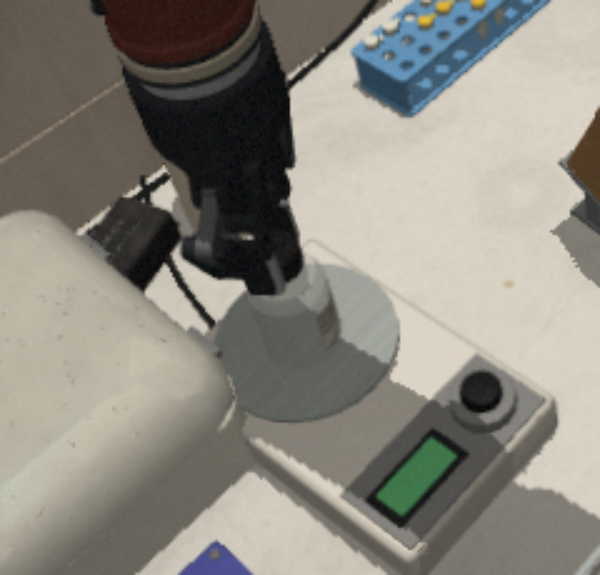

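View pics/wrist5.png

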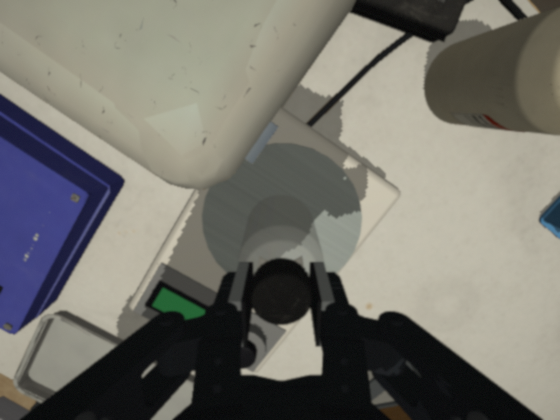

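Contact came at TCP z = 0.2097, against 0.210 expected. I'll check centring on the pan before releasing.

Run:
```python
from h import *
d=np.load("w5.npz");T=(d["p"],d["q"])
th=np.linspace(0,2*np.pi,200)
for c in [(.6132,.0483),(.6165,.05),(.62,.05)]:
    p=proj("wrist",[[c[0]+.06*np.cos(t),c[1]+.06*np.sin(t),.06] for t in th],T)
    print(c,p.min(0).round(1),p.max(0).round(1))
im=cv2.imread("pics/wrist5.png")
p=proj("wrist",[[.6136+.06*np.cos(t),.0486+.06*np.sin(t),.06] for t in th],T)
cv2.polylines(im,[np.int32(p)],True,(0,0,255),1)
p=proj("wrist",[[.6136+.0245*np.cos(t),.0486+.0245*np.sin(t),.06] for t in th],T)
cv2.polylines(im,[np.int32(p)],True,(0,255,0),1)
cv2.imwrite("pics/w5o.png",cv2.resize(im[120:360,170:390],None,fx=2.5,fy=2.5,interpolation=cv2.INTER_CUBIC))
```

```text
(0.6132, 0.0483) [200.6 144.3] [360.7 294.4]
(0.6165, 0.05) [201.3 138.9] [362.2 290.6]
(0.62, 0.05) [204.  134.9] [365.5 287.7]
```

View pics/w5o.png

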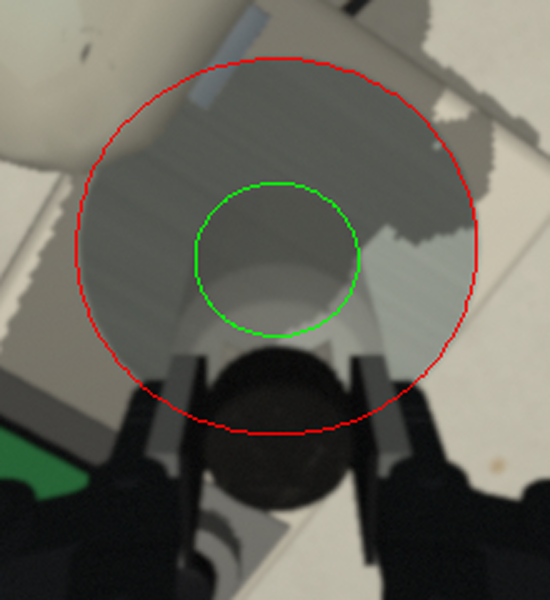

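The predicted pan outline (red) and bottle foot (green) match the picture within 2 mm, so the bottle is centred. Releasing.

Run:
```python
from h import *
from station import arm,snapshot
p=arm.read_tool_pos()
arm.move_gripper(0.55); arm.pause(.3); print(arm.read_opening(),arm.read_ft_force())
arm.line_to([p[0],p[1],.33],.12)
b=np.array([.4993,-.0018,.069])
for deg in (60,90,120,180):
    th=np.deg2rad(deg); y=np.array([np.cos(th),np.sin(th),0]); x=np.array([0,0,-1.]); q=Rn.from_matrix(np.c_[x,y,np.cross(x,y)]).as_quat()
    print(deg,[None if v is None else v.round(2) for v in (arm.ik(b+[0,0,.2],q),arm.ik(b+[0,0,.067],q))])
T=(arm.read_tool_pos(),arm.read_eef_rot()); np.savez("w6.npz",p=T[0],q=T[1])
for n in ("wrist","scene"): cv2.imwrite(f"pics/{n}6.png",snapshot(n))
print(T[0],arm.read_time())
```

```text
0.5493789709498001 [ 1.25136742 -0.42514763 -0.39070245]
60 [array([ 0.46,  0.52, -0.74,  1.88,  0.43,  0.91,  0.56]), array([ 0.34,  0.7 , -0.58,  2.01,  0.65,  0.62,  0.37])]
90 [array([ 0.54,  0.56, -0.88,  1.88,  0.52,  0.95,  0.99]), array([ 0.42,  0.74, -0.72,  2.01,  0.78,  0.69,  0.77])]
120 [array([ 0.61,  0.61, -1.02,  1.88,  0.62,  1.  ,  1.42]), array([ 0.5 ,  0.79, -0.85,  2.01,  0.88,  0.77,  1.19])]
180 [array([-0.73,  0.67,  1.14,  1.92, -0.71,  1.03, -2.42]), array([-0.22,  0.65,  0.27,  2.03, -0.34,  0.5 , -2.84])]
[0.61314668 0.0484963  0.32906543] 17.1083
```

View pics/wrist6.png

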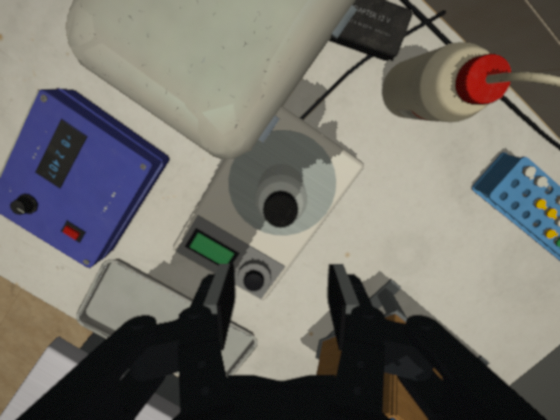

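View pics/scene6.png

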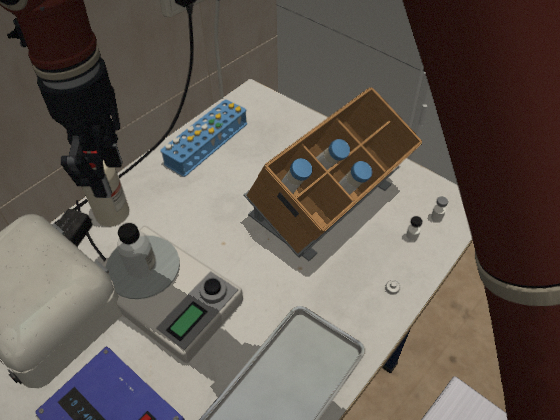

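The bottle stands upright, roughly mid-pan. I'll go over the button with the gripper shut and the camera side turned away from the bottle.

Run:
```python
from h import *
from station import arm,snapshot
d=np.load("w6.npz");T=(d["p"],d["q"]); print("btn w6",atz("wrist",(254.5,280),.069,T))
th=np.deg2rad(90); y=np.array([np.cos(th),np.sin(th),0]); x=np.array([0,0,-1.]); q=Rn.from_matrix(np.c_[x,y,np.cross(x,y)]).as_quat()
b=np.array([.4993,-.0018,.069])
arm.line_to(b+[0,0,.25],.15,q); arm.move_gripper(0.0); arm.line_to(b+[0,0,.16],.12); arm.pause(.3)
T=(arm.read_tool_pos(),arm.read_eef_rot()); np.savez("w7.npz",p=T[0],q=T[1])
im=snapshot("wrist"); cv2.imwrite("pics/w7.png",im)
print(T,proj("wrist",[b,b+[0,0,.0]],T)[0],arm.read_time(),arm.read_opening())
cv2.imwrite("pics/w7c.png",cv2.resize(im[150:350,180:400],None,fx=3,fy=3,interpolation=cv2.INTER_CUBIC))
```

```text
btn w6 [ 5.05465594e-01 -1.57881096e-04  6.90000000e-02]
(array([ 0.49948697, -0.00180171,  0.22946786]), array([ 7.12991772e-06,  7.06753846e-01, -1.04308191e-04,  7.07459533e-01])) [280.80146704 219.35103842] 21.4583 -0.000944310846828726
```

View pics/w7c.png

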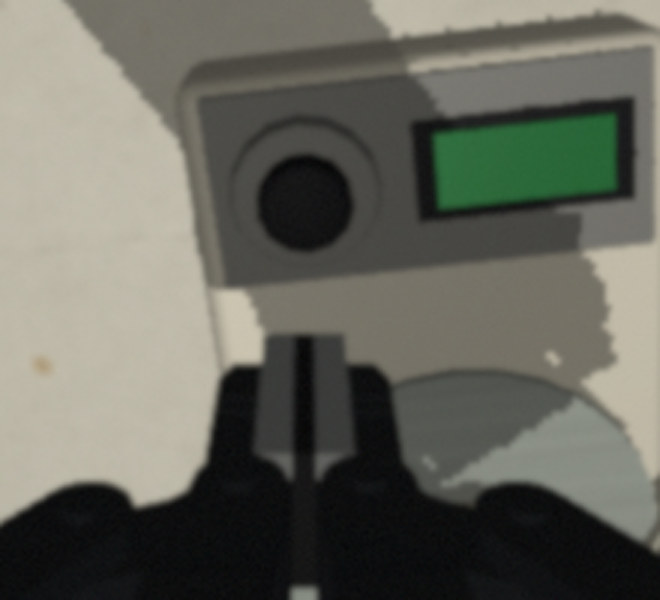

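View pics/w7.png

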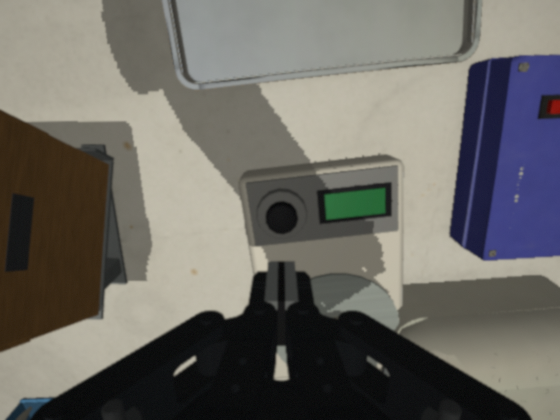

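Run:
```python
from h import *
from station import arm,snapshot
d=np.load("w7.npz");T=(d["p"],d["q"]); print("btn w7",atz("wrist",(281.7,218),.069,T))
P=np.array([.5005,-.001])
arm.line_to([*P,.150],.08); arm.pause(.3)
f0=np.mean([arm.read_ft_force() for _ in range(3)],0)
z=.150
while z>.133:
    z-=.001; arm.line_to([*P,z],.03); arm.pause(.04)
    f=arm.read_ft_force()-f0; print(round(z,4),arm.read_tool_pos()[2].round(4),f.round(2))
    if f[2]>9: break
arm.pause(.1); print(arm.read_ft_force()-f0)
cv2.imwrite("pics/scene8.png",snapshot("scene"))
arm.line_to([*P,.16],.06); arm.line_to([*P,.25],.12); arm.pause(.2)
T=(arm.read_tool_pos(),arm.read_eef_rot())
for n in ("wrist","scene","top"): cv2.imwrite(f"pics/{n}9.png",snapshot(n))
np.savez("w9.npz",p=T[0],q=T[1]); print(arm.read_time())
a=cv2.imread("pics/scene8.png")[200:360,90:260];b=cv2.imread("pics/scene9.png")[200:360,90:260]
cv2.imwrite("pics/s89.png",cv2.resize(np.hstack([a,b]),None,fx=2.3,fy=2.3))
```

```text
btn w7 [ 0.49977506 -0.00073809  0.069     ]
0.149 0.1489 [ 0.03  0.44 -0.45]
0.148 0.1479 [-0.65  0.16 -1.19]
0.147 0.147 [ 0.54 -0.21 -0.73]
0.146 0.146 [-0.31 -0.31  0.37]
0.145 0.145 [-0.64  0.07 -1.04]
0.144 0.144 [-0.12 -0.01 -0.13]
0.143 0.143 [-0.14  0.37 -0.29]
0.142 0.142 [-0.31 -0.3  -1.01]
0.141 0.1411 [-0.37  0.26 -0.03]
0.14 0.1401 [-0.2   0.62  0.36]
0.139 0.1391 [-0.17  0.23  0.21]
0.138 0.1381 [-0.45  0.2   2.46]
0.137 0.1371 [0.52 0.71 2.26]
0.136 0.1361 [-0.43 -0.52  3.5 ]
0.135 0.1354 [-1.41 -1.38  5.63]
0.134 0.1352 [-2.37  0.18 13.09]
[-2.03507273 -0.62787212 12.50973183]
29.55
```

View pics/s89.png

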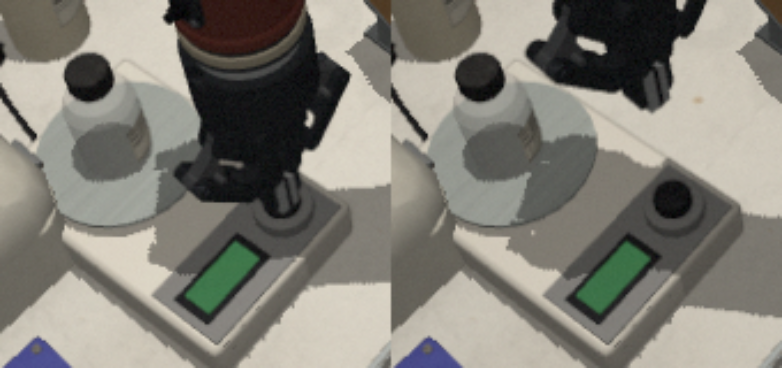

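View pics/top9.png

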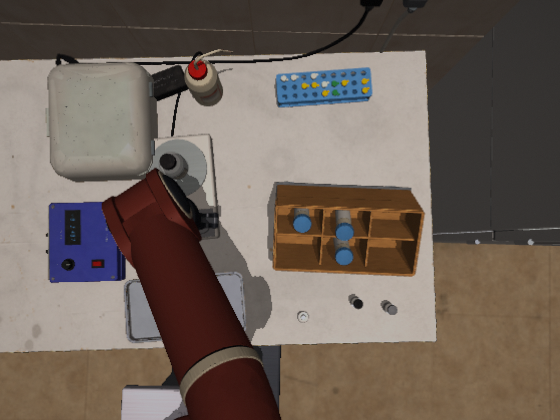

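Run:
```python
from h import *
t=np.linspace(0,6.283,80)
def circ(c,r,z): return [[c[0]+r*np.cos(a),c[1]+r*np.sin(a),z] for a in t]
o=[]
for n,b in (("scene",(90,200,150,130)),("top",(130,120,110,95))):
    im=cv2.imread(f"pics/{n}9.png"); x,y,w,h=b; k=400/w
    im=cv2.resize(im[y:y+h,x:x+w],None,fx=k,fy=k,interpolation=cv2.INTER_CUBIC)
    for (r,z,col) in ((.06,.06,(0,0,255)),(.0245,.06,(0,255,0)),(.015,.154,(255,255,0))):
        p=(proj(n,circ((.6134,.0485),r,z))-[x,y])*k; cv2.polylines(im,[np.int32(p)],True,col,1)
    o.append(im[:345])
cv2.imwrite("pics/chk.png",np.hstack([i[:min(map(len,o))] for i in o]))
```

```text
(no output)
```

View pics/chk.png

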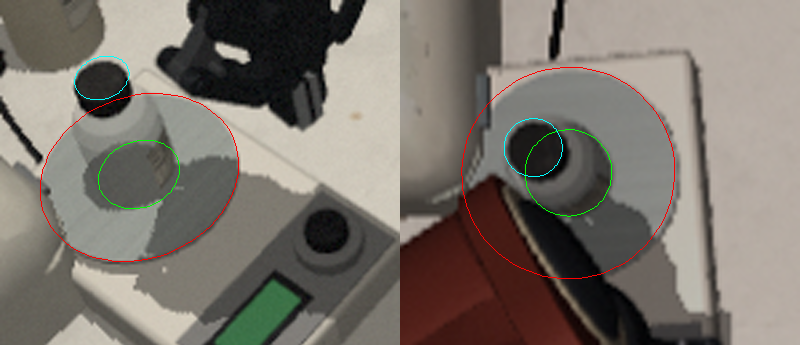

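Run:
```python
import cv2
im=cv2.imread("pics/scene9.png")[215:295,100:185]
im=cv2.convertScaleAbs(im,alpha=1.5,beta=0)
cv2.imwrite("pics/z.png",cv2.resize(im,None,fx=7,fy=7,interpolation=cv2.INTER_CUBIC))
```

```text
(no output)
```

View pics/z.png

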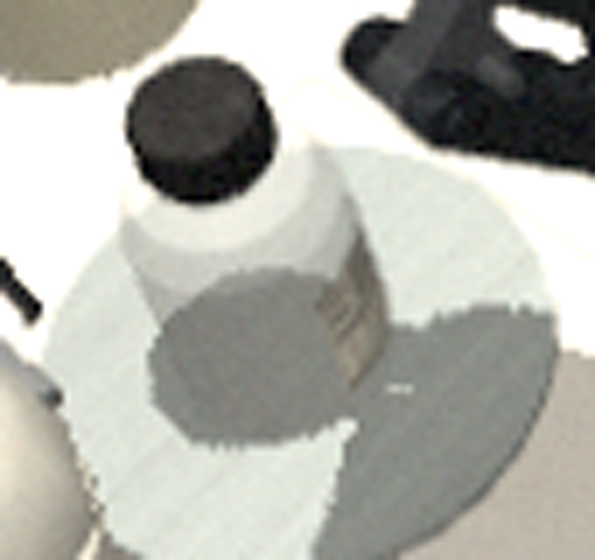

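The body edges put the foot about 2-3 mm from the pan's centre. The bottle is upright, the button is up, the tubes are in place and the gripper is clear of everything. Handing in.

Run:
```python
from station import arm,ticket
print(arm.read_tool_pos(),arm.read_ft_force(),arm.read_time()); print(ticket.finish_job())
```

```text
[ 0.50039783 -0.00095831  0.24965155] [-1.12690219  0.4096115   0.44610045] 29.55
the job is handed in; nothing more can be done
None
```

I gripped the bottle by its cap along the tilted cell axis, lifted it out and turned it upright. I lowered it onto the pan in 1 mm steps and let go. I then pressed the tare button to its stop, backed off 0.1 m and handed the job in at 29.6 s. The hand-in gives no verdict.

**Setting down:** contact came at tool height 0.2097 m, against 0.210 m expected, with about 4 N on the wrist.

**Button:** the reaction rose over about 6 mm to a hard stop, peaking at about 13 N. The button looked up again in the last picture.

**Bottle:** it stood upright and still after release, with its foot about 3 mm from the pan centre in the last scene picture. The cameras disagreed by up to 6 mm on the pan's position, well inside the 25 mm limit. A dark patch under the bottle first looked like a 7 mm offset, but a closer look showed it was shadow.

**Tubes:** all three were in their cells in the last pictures, with no visible change.

**Other disagreements:**
- The cap appeared about 5% narrower in the wrist pictures than its size and distance implied. The grasp did not seem to be affected.
- Separate sightings of the button differed by up to 6 mm. I pressed at a blended position, and the press worked.

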